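# Fetch a dropped jar lid with the telescoping hook

## Robot

A 7-joint arm with a two-finger parallel gripper is mounted at the origin on the work surface. World frame = base frame: x ahead of the robot, y to its left, z up, the work surface at z = 0. Lengths are in m, angles in rad, forces in N, time in s.
With the tool pointing down it reaches from about 0.4 to 0.85 m from the base axis. Payload 10.4 kg.
Tool frame: the origin (TCP) lies midway between the tips of the shut fingers; the grasp point (between the pads) lies 19 mm behind it; z points along the fingers, y is the direction in which the jaws open and shut (so a half turn about z gives the same grasp; the last joint's range is limited). The gripper opens to 85 mm and grips with 20 to 120 N. Pads are 22 mm wide; open, the fingers measure 114 mm over their backs; the gripper's body (76 mm by 85 mm) begins 54 mm behind the grasp point. The pads swing forward as they close: fully open they stand 13 mm farther back than shut.
Start: joints at [1.242, 0.332, -0.065, 1.46, 0.022, 1.35, -0.088], TCP at [0.188, -0.596, 0.231] pointing down, gripper open.
Joint ranges: [-2.6, 2.6], [-0.5, 2.12], [-1.47, 1.34], [0.16, 2.42], [-1.27, 4.41], [0.06, 2.06], [-2.6, 2.6]. Speed limits (rad/s): [2.22, 2.22, 2.79, 2.79, 3.14, 3.14, 3.14].

## Interface

Orientations are given as a 3x3 rotation matrix whose columns are the frame's x, y, z axes.
In Python, from station import get_obs, eyes, job_done gives the robot as it stands. The module is installed in compiled form; this text tells all that it offers.
- The arm moves only by the shell command python3 -m pendant 'ROWS' [FORCE]. ROWS is JSON, a list of rows, each a list of 7 numbers: the turn, a rotation vector about the tool's x, y, z as a fraction of full scale, then the shift along the tool's x, y, z as a fraction of full scale, then the opening in per cent of the stroke, from 0 (shut) to 100 (fully open). In form: [[wx, wy, wz, x, y, z, jaw], ...]. A call has 1 to 20 rows; each row is the pose to reach, as a shift and turn from the pose measured when the call began, along the tool's axes at that moment; what a row does not reach only later rows make up. Full scale, the value 1, is 0.1 m for a shift and 1.5 rad for a turn. A row lasts 1/10 s, in which the tool goes at most 50 mm and 8.59 degrees, less where a joint would pass 70% of its speed; a pose out of reach is approached as far as the arm can. A call with a number of a shift or a turn outside -1 to 1 is refused whole. A call with a gripper value outside its range is refused whole. The fingers move at their own pace and stop on an object; FORCE is the grip in N (left out, the last holds). Time passes only in rows, so rows that repeat a pose let the fingers close. It gives the time, the measured TCP pose, the force and the opening at its end, in the units of the state.
- get_obs(): the state, without advancing time (a new reading comes with each control period).
- eyes.get_image(name): name is "side" or "top"; returns the picture (400x640x3 uint8, red, green, blue); there is no depth.
- eyes.calibration(name): a dict with "mtx" (3x3 intrinsics, pixels), "dist" ([k1, k2, p1, p2, k3] as OpenCV has them; the pictures are not rectified), "R" (3x3) and "t" (3): a world point X has camera coordinates R X + t. Camera axes: x right, y down, z forward; pixel columns grow to the right and rows downward; lengths in m; the calibration is good to about 2 mm. A picture is of the moment at which its call begins. calibration takes no time and is no camera call.
- job_done(): hands the job in, once; it reports no verdict.
The state is a dict: "clock": time; "joints": joint angles; "joint_velocities": joint speeds; "joint_efforts": joint torques, N m; "position": TCP position; "ee_rot": TCP orientation; "contact_force": force on the tool from outside, world axes, zero at the start; "torque": the same for the moment, N m; "opening": finger opening in m.
Only numpy, scipy, OpenCV 4.12 (cv2) and the standard library are available. Lean on these libraries where they do the work, as an engineer would, in place of code of your own. Each camera call takes 0.05 s, during which the arm holds its last target. There are 200 camera calls.

## Task

A jar lid has dropped inside the clear guard of the capping machine. Pull the parked telescoping hook out in its bracket until the red lock button clicks out, then lift it, reach in behind the lid and draw the lid out with the hook until it lies wholly on the blue pad. Leave the hook standing on the table, still locked and clear of the guard; never touch the lid with the fingers, and leave the jars and other things where they are.

Things in the scene. Friction and masses are not known exactly. Their poses are not given: they have to be found in the camera images.
- hook_grip (a point): Centre of the black grip of the hook's blue handle, 24 x 24 mm, 180 mm long (90 mm each way), 48 mm above the table. x runs along the handle to the rod and V head, z up. A black foot at the rear end, 50 mm wide (y), 14 mm long, reaches the table: the tool stands level on foot and V head. 240 g in all. Grip it from above, closing along y.
- pull_block (a point): Centre of the yellow pull block at the rod's head: 30 mm long (x), 22 mm wide (y), from 28 to 72 mm above the table; the point is at 55 mm. Same axes as hook_grip. Grip it from above across y and pull along +x to extend the rod. The V blade below it is 24 mm high.
- hook_tip (a point): Apex of the V rake blade, at its bottom edge, 14 mm ahead (+x) of pull_block; 136 mm ahead of hook_grip when collapsed, 246 mm when locked. Two steel arms, 24 mm high, sweep back from it towards the handle at 55 degrees to the rod, ending 31 mm to each side; a lid caught in the V has its centre about 50 mm behind this point. The rod (14 mm thick, axis 48 mm up) passes over the lid.
- rod (a joint): How far the rod is pulled out, in m: 0 collapsed, about 0.110 when locked, end stop at 0.112. It slides with about 3 to 5 N of friction and stays where it is left.
- lock (a joint): Red spring button, 8 mm across, on top of the handle 70 mm ahead of hook_grip: 0 hidden in the tube, 0.007 m clicked out. It clicks out by itself when the rod is within 3 mm of its end stop, and then keeps the rod from sliding back. Pressing it down unlocks the rod. The lock holds over 20 N.
- bracket: Fixed steel parking bracket. Origin on the table under the rear end of the parked hook (90 mm behind hook_grip), x along the parked hook. Two posts 60 mm high, 18 to 30 mm ahead of the origin, stand either side of the handle, 31 mm apart: the hook's foot bears on them when the rod is pulled. A stop 26 mm high is behind the foot. Lift the hook straight up: 30 mm clears the posts.
- guard: Fixed clear guard of the capping machine. Origin at table level in the middle of its open mouth, x pointing into the guard, z up. Opening 212 mm wide (y), 140 mm high; closed on top and sides, 204 mm deep, the machine (235 mm high) behind. The blue pad is a flat marking on the table: x -20 to -150 mm, y -85 to 85 mm in this frame.
- lid_mid (a point): Centre of the dropped gold jar lid, a disc 70 mm in diameter and 12 mm high, lying flat on the table; the point is 6 mm above the table. About 25 g.
- jar_olive_mid (a point): Middle of a full glass jar with brown food and a gold lid, 80 mm in diameter, 117 mm high; loose, to be left alone.
- jar_amber_mid (a point): Middle of a full glass jar with amber food and a gold lid, 80 mm in diameter, 117 mm high; loose, to be left alone.
- jar_empty_mid (a point): Middle of an empty glass jar, 80 mm in diameter, 117 mm high; loose, to be left alone.
- lid_stack_mid (a point): Middle of a stack of three lids, 70 mm in diameter, 36 mm high; loose, to be left alone.
- bowl_mid (a point): Middle of a steel bowl 150 mm in diameter, 55 mm high; loose, to be left alone.
- brush_grip (a point): Handle of a brush lying on the table; loose, to be left alone.
Mind the look-alikes: they are no part of the job. What is shaped like the bracket but pink is not meant.

How it is judged:
By the outcome, as a careful person would: the job done as asked, in the order asked, and still so for the second after the job is handed in, with the robot touching nothing.
It also fails if it takes over 62 s, if anything falls off the work surface, if the arm or the gripper's body presses on something with over 40 N, if the wrist force passes 120 N, or if a joint passes its speed limit or range.

## Working session

There is one attempt and no reset: what is moved stays moved. The work goes in short steps, Python scripts to look and compute and a shell command to move; the robot and the scene stay as the last step left them, time stands still between calls to the robot, and variables do not carry over. Pictures are saved under pics/ and viewed, about 8 in all and at most 12, crops included, and the job is handed in when it is done.

```bash
mkdir -p pics
cat > h.py <<'E'
import numpy as np,cv2
from station import get_obs,eyes
def snap(n,f,crop=None,s=1):
    im=eyes.get_image(n); 
    np.save('pics/'+f+'.npy',im); o=im
    if crop: x0,y0,x1,y1=crop; o=im[y0:y1,x0:x1]
    cv2.imwrite('pics/'+f+'.png',cv2.resize(o,None,fx=s,fy=s,interpolation=cv2.INTER_CUBIC)[:,:,::-1]); return im
def ray(n,px):
    c=eyes.calibration(n); R=np.array(c['R']);t=np.array(c['t']).ravel()
    u=cv2.undistortPoints(np.array([[px]],float),np.array(c['mtx']),np.array(c['dist']))[0,0]
    return -R.T@t, R.T@np.array([u[0],u[1],1])
def onz(n,px,z):
    o,d=ray(n,px); return o+d*(z-o[2])/d[2]
def proj(n,X):
    c=eyes.calibration(n)
    return cv2.projectPoints(np.array(X,float).reshape(-1,1,3),cv2.Rodrigues(np.array(c['R']))[0],np.array(c['t'],float),np.array(c['mtx']),np.array(c['dist']))[0][:,0]
def tri(a,b):
    (o,d),(p,e)=ray('top',a),ray('side',b)
    s=np.linalg.lstsq(np.c_[d,-e],p-o,rcond=None)[0]; A=o+d*s[0];B=p+e*s[1]
    return (A+B)/2,np.linalg.norm(A-B)
E
python3 - <<'E'
from h import *
a=snap('top','t0');b=snap('side','s0')
for n in('top','side'):
    o,_=ray(n,(320,200));print(n,o)
print(get_obs()['ee_rot'],get_obs()['clock'])
E
```

```text
top [0.40864686 0.12966218 1.07891358]
side [0.10574381 0.91925781 0.91259551]
[[ 9.53608811e-01  3.01048295e-01 -3.98919796e-04]
 [ 3.01048560e-01 -9.53608009e-01  1.23658474e-03]
 [-8.14138415e-06 -1.29931234e-03 -9.99999156e-01]] 0.1
```

View pics/t0.png

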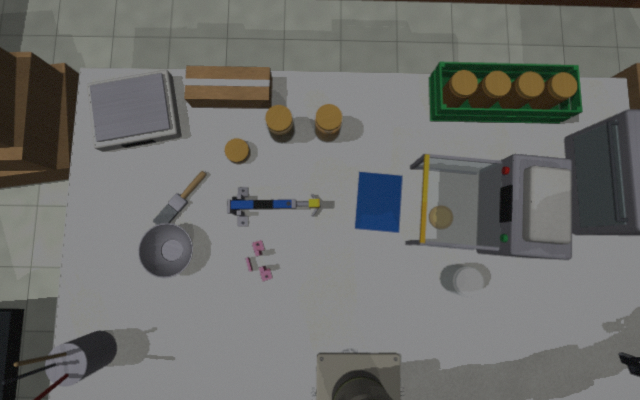

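View pics/s0.png

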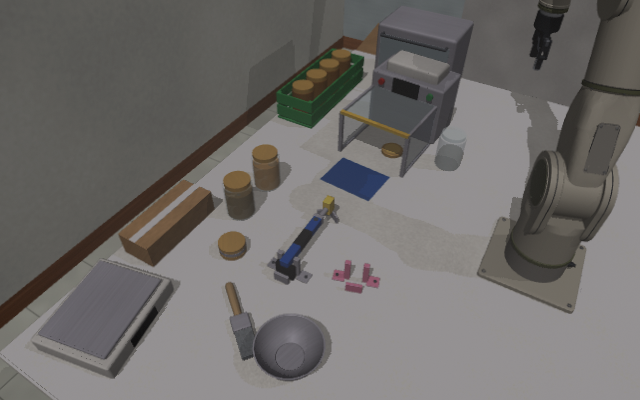

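The top picture shows the parked hook at (228–322, 204) with its yellow block at (314,203), the pad at (379,202), the guard mouth at x≈425, and the lid at (440,217). 
Possible mix-ups:
- **Lid:** the dropped one at (440,217), the lid stack at (237,150), and the jar tops at (279,120), (329,120) and in the green crate. I choose (440,217), the one inside the guard.
- **Bracket:** grey at (240,204), or pink at (260,260). I choose grey.

Run:
```python
from h import *
im=np.load('pics/t0.npy'); hsv=cv2.cvtColor(im,cv2.COLOR_RGB2HSV)
c=im[160:260,220:480]; cv2.imwrite('pics/c0.png',cv2.resize(c,None,fx=3,fy=3,interpolation=cv2.INTER_CUBIC)[:,:,::-1])
def comps(m,box,n=''):
    x0,y0,x1,y1=box; k=np.zeros_like(m);k[y0:y1,x0:x1]=m[y0:y1,x0:x1]
    N,l,s,ce=cv2.connectedComponentsWithStats(k)
    for i in range(1,N):
        if s[i,4]>15: print(n,s[i],ce[i])
    return k
blue=cv2.inRange(hsv,(105,120,50),(125,255,255)); yel=cv2.inRange(hsv,(22,130,90),(35,255,255)); gold=cv2.inRange(hsv,(10,50,60),(24,255,255))
comps(blue,(220,180,310,230),'handle'); k=comps(blue,(345,160,410,240),'pad'); comps(yel,(300,190,330,220),'block');comps(yel,(415,150,435,250),'bar');comps(gold,(427,200,460,235),'lid')
r=cv2.minAreaRect(np.argwhere(k>0)[:,::-1].astype(np.float32)); P=cv2.boxPoints(r)
print('pad',[onz('top',p,0)[:2].round(4) for p in P], onz('top',r[0],0))
h=comps(blue,(220,180,310,230)); p=np.argwhere(h>0)[:,::-1].astype(np.float32)
vx,vy,x0,y0=cv2.fitLine(p,cv2.DIST_L2,0,.01,.01).ravel()
print('handle line',onz('top',(235,y0+(235-x0)*vy/vx),.058),onz('top',(290,y0+(290-x0)*vy/vx),.058))
```

```text
handle [231 200  23  10 204] [241.75980392 204.19607843]
handle [272 200  19   8 134] [280.60447761 203.55223881]
pad [ 355  172   47   60 2397] [378.33750521 201.75886525]
block [309 199  11   8  83] [313.81927711 202.59036145]
bar [420 155   9  88 392] [424.15561224 197.53061224]
lid [429 206  24  23 433] [440.48960739 216.78290993]
pad [array([0.4632, 0.0068]), array([ 0.6304, -0.0065]), array([ 0.6221, -0.1348]), array([ 0.4548, -0.1189])] [ 0.54180658 -0.06319744  0.        ]
 [231 200  23  10 204] [241.75980392 204.19607843]
 [272 200  19   8 134] [280.60447761 203.55223881]
handle line [0.52237025 0.34487715 0.058     ] [0.52671803 0.19316142 0.058     ]
```

View pics/c0.png

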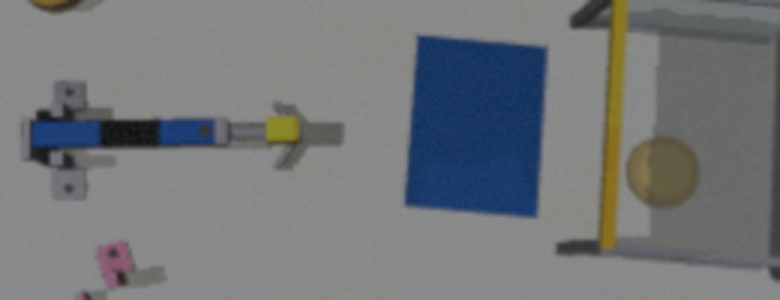

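The crop confirms the choice: grey bracket with the blue handle, black grip at about px (263,204), yellow block at (314,203), and the gold lid behind the mouth at (440.5,217). The lid sits toward the robot side of the guard.

Run:
```python
from h import *
im=np.load('pics/s0.npy'); hsv=cv2.cvtColor(im,cv2.COLOR_RGB2HSV)
yel=cv2.inRange(hsv,(22,130,90),(35,255,255)); k=np.zeros_like(yel);k[190:225,315:345]=yel[190:225,315:345]
ys,xs=np.nonzero(k);print('side yel',xs.min(),xs.max(),ys.min(),ys.max(),xs.mean(),ys.mean())
b=onz('top',(313.8,202.6),.072);print('block top',b,proj('side',b),proj('side',b-[0,0,.017]))
r=onz('top',(231,204.2),.06); f=onz('top',(294,203.5),.06);print('handle ends',r,f)
print('grip black px 254..272 ->',onz('top',(263,203.9),.06))
l=onz('top',(440.5,216.8),.012);print('lid',l,proj('side',l))
gx=np.array([-.066,-.998]);gy=np.array([.998,-.066]);m=np.array([.542,-.063])+.085*gx
print('mouth',m,'lid in guard',(l[:2]-m)@gx,(l[:2]-m)@gy)
# guard bar height check
for p in((427,156),(423,242)):print('bar',onz('top',p,.14))
```

```text
side yel 323 333 196 212 327.6666666666667 200.94666666666666
block top [0.52807492 0.12732266 0.072     ] [[328.66596425 198.45800733]] [[328.5313926  203.07718277]]
handle ends [0.52231211 0.35546229 0.06      ] [0.52633604 0.18198801 0.06      ]
grip black px 254..272 -> [0.52420018 0.26744986 0.06      ]
lid [ 0.49805174 -0.24136407  0.012     ] [[391.931653   148.09230968]]
mouth [ 0.53639 -0.14783] lid in guard 0.09587733139669474 -0.032088336241668916
bar [ 0.645996   -0.16644171  0.14      ]
bar [ 0.42285782 -0.15015992  0.14      ]
```

```bash
python3 -m pendant '[[0,0,-0.86,0,0,-1,100],[0,0,-0.86,0,0,-1,100],[0,0,-0.86,0,0,-1,100],[0,0,-0.86,0,0,-1,100],[0,0,-0.86,0,0,-1,100],[0,0,-0.86,0,0,-1,100],[0,0,-0.86,0,0,-1,100],[0,0,-0.86,0,0,-1,100],[0,0,-0.86,0,0,-1,100],[0,0,-0.86,0,0,-1,100],[0,0,-0.86,0,0,-1,100],[0,0,-0.86,0,0,-1,100]]'; python3 -c "
from h import *;o=get_obs();print(o['joints'],o['ee_rot'])"
```

```text
clock: 1.3
position: [0.1881, -0.5958, 0.3304]
ee_rot: [[-0.023, 1.0, -0.001], [1.0, 0.023, 0.001], [0.001, -0.001, -1.0]]
contact_force: [1.2, 0.8, 0.0]
opening: 0.085
[ 1.35614658  0.31407507 -0.21883683  1.28364842  0.06702021  1.55250563
  1.16914628] [[-2.27771034e-02  9.99740420e-01 -5.43868051e-04]
 [ 9.99739462e-01  2.27778841e-02  1.47516793e-03]
 [ 1.48717317e-03 -5.10126300e-04 -9.99998764e-01]]
```

```bash
python3 -m pendant '[[0,0,0,1,0.4,0,100],[0,0,0,1,0.4,0,100],[0,0,0,1,0.4,0,100],[0,0,0,1,0.4,0,100]]'|grep pos
python3 -m pendant '[[0,0,0,1,0.5,0,100],[0,0,0,1,0.5,0,100],[0,0,0,1,0.5,0,100],[0,0,0,1,0.5,0,100]]'|grep pos
python3 -m pendant '[[0,0,0,1,0.6,0,100],[0,0,0,1,0.6,0,100],[0,0,0,1,0.6,0,100],[0,0,0,1,0.6,0,100]]'|grep pos
python3 -m pendant '[[0,0,0,1,0.6,0,100],[0,0,0,1,0.6,0,100],[0,0,0,1,0.6,0,100],[0,0,0,1,0.6,0,100]]'|grep -v ee
```

```text
position: [0.2268, -0.4937, 0.3314]
position: [0.2752, -0.392, 0.3319]
position: [0.3335, -0.2904, 0.3322]
clock: 2.9
position: [0.3917, -0.189, 0.3324]
contact_force: [-0.5, -0.9, -0.4]
opening: 0.0852
```

```bash
python3 -m pendant '[[0,0,0,1,0.5,0,100],[0,0,0,1,0.5,0,100],[0,0,0,1,0.5,0,100],[0,0,0,1,0.5,0,100]]'|grep pos
python3 -m pendant '[[0,0,0,1,0.5,0,100],[0,0,0,1,0.5,0,100],[0,0,0,1,0.5,0,100],[0,0,0,1,0.5,0,100]]'|grep pos
python3 -m pendant '[[0,0,0,1,0.4,1,100],[0,0,0,1,0.4,1,100],[0,0,0,1,0.4,1,100],[0,0,0,1,0.4,1,100],[0,0,0,1,0.4,1,100]]'
python3 -c "
from h import *;o=get_obs();print(o['joints'])"
```

```text
position: [0.4395, -0.0886, 0.3324]
position: [0.4874, 0.0113, 0.332]
clock: 4.2
position: [0.525, 0.1093, 0.2308]
ee_rot: [[-0.025, 1.0, -0.002], [1.0, 0.025, 0.0], [0.0, -0.002, -1.0]]
contact_force: [0.6, -0.9, 0.1]
opening: 0.085
[ 0.56452698  0.26954758 -0.99065703  1.65587897  0.23000664  1.34290351
 -0.43761334]
```

```bash
python3 -m pendant '[[0,0,0,0.18,0.03,1,100],[0,0,0,0.18,0.03,1,100],[0,0,0,0.18,0.03,1,100],[0,0,0,0.18,0.03,1,100]]'|grep pos
python3 -m pendant '[[0,0,0,0,0,0.95,100],[0,0,0,0,0,0.95,100],[0,0,0,0,0,0.95,100],[0,0,0,0,0,0.95,100]]'
python3 - <<'E'
from h import *
snap('side','s1',(220,120,460,300),3);snap('top','t1')
E
```

```text
position: [0.5281, 0.125, 0.132]
clock: 5.0
position: [0.5296, 0.1245, 0.04]
ee_rot: [[-0.021, 1.0, 0.0], [1.0, 0.021, -0.001], [-0.001, 0.0, -1.0]]
contact_force: [-0.2, 0.4, 0.6]
opening: 0.0856
```

View pics/s1.png

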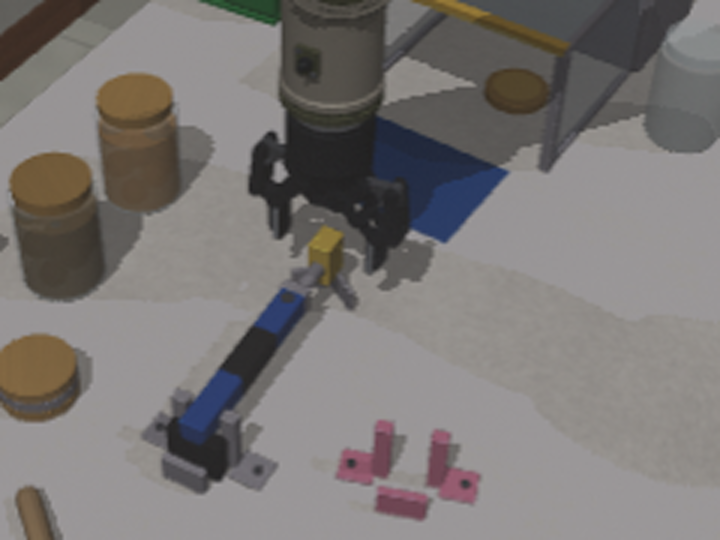

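The block sits squarely between the open fingers. The side view shows them either side of it at crop px (325,255). Closing now.

```bash
python3 -m pendant '[[0,0,0,0.03,-0.01,0.04,60],[0,0,0,0.03,-0.01,0.04,30],[0,0,0,0.03,-0.01,0.04,20],[0,0,0,0.03,-0.01,0.04,15],[0,0,0,0.03,-0.01,0.04,10],[0,0,0,0.03,-0.01,0.04,10],[0,0,0,0.03,-0.01,0.04,10],[0,0,0,0.03,-0.01,0.04,10]]' 60
```

```text
clock: 5.9
position: [0.5295, 0.1281, 0.037]
ee_rot: [[-0.021, 1.0, 0.003], [1.0, 0.021, -0.0], [-0.001, 0.003, -1.0]]
contact_force: [-0.9, -1.2, 6.4]
opening: 0.0212
```

```bash
python3 -m pendant '[[0,0,0,-0.2,0,0,10],[0,0,0,-0.4,0,0,10],[0,0,0,-0.6,0,0,10],[0,0,0,-0.75,0,0,10],[0,0,0,-0.8,0,0,10],[0,0,0,-0.8,0,0,10]]'
python3 -m pendant '[[0,0,0,-0.05,0,0,10],[0,0,0,-0.08,0,0,10],[0,0,0,-0.08,0,0,10]]' | grep -v ee
```

```text
clock: 6.5
position: [0.5311, 0.0478, 0.0371]
ee_rot: [[-0.021, 1.0, 0.003], [1.0, 0.021, -0.001], [-0.001, 0.003, -1.0]]
contact_force: [-0.1, -2.1, 3.3]
opening: 0.0214
clock: 6.8
position: [0.5312, 0.0404, 0.037]
contact_force: [-0.8, 4.7, -0.2]
opening: 0.0214
```

Pulled 88 mm and feeling friction only. I'll go on in small steps and watch for the stop.

```bash
for i in 1 2; do :; done
python3 -m pendant '[[0,0,0,-0.04,0,0,10],[0,0,0,-0.04,0,0,10]]' | grep -v ee
python3 -m pendant '[[0,0,0,-0.04,0,0,10],[0,0,0,-0.04,0,0,10]]' | grep -v ee
python3 -m pendant '[[0,0,0,-0.04,0,0,10],[0,0,0,-0.04,0,0,10]]' | grep -v ee
python3 - <<'E'
from h import *
im=snap('side','s2'); im2=snap('top','t2')
a=cv2.resize(im[190:290,260:400],None,fx=4,fy=4,interpolation=cv2.INTER_CUBIC);b=cv2.resize(im2[180:230,220:360],None,fx=4,fy=4,interpolation=cv2.INTER_CUBIC)
cv2.imwrite('pics/v2.png',np.vstack([a,b])[:,:,::-1])
E
```

```text
clock: 7.0
position: [0.5313, 0.0369, 0.037]
contact_force: [0.5, 3.8, -0.5]
opening: 0.0211
clock: 7.2
position: [0.5314, 0.0327, 0.037]
contact_force: [-0.0, 2.1, 0.7]
opening: 0.0212
clock: 7.4
position: [0.5315, 0.0314, 0.0371]
contact_force: [1.2, 13.1, -2.5]
opening: 0.0215
```

View pics/v2.png

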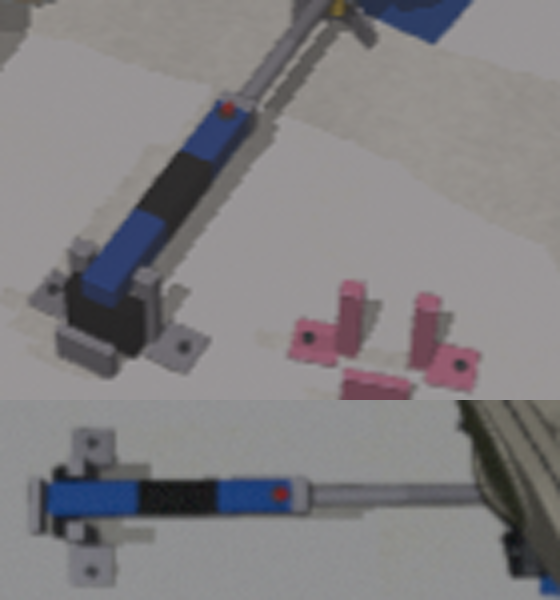

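The button is out: red at crop px (228,110) in the side view and (280,494) in the top view. The stop was felt at 13 N. Releasing and moving to the grip.

```bash
python3 -m pendant '[[0,0,0,0,0,0,60],[0,0,0,0,0,0,100],[0,0,0,0,0,0,100],[0,0,0,0,0,0,100],[0,0,0,0,0,-0.5,100],[0,0,0,0,0,-1,100],[0,0,0,0,0,-1,100],[0,0,0,0,0,-1,100]]'|grep -v ee
python3 -m pendant '[[0,0,0,1,0,0,100],[0,0,0,1,0,0,100],[0,0,0,1,0,0,100],[0,0,0,1,0,0,100]]'|grep pos
python3 -m pendant '[[0,0,0,1,-0.05,0,100],[0,0,0,1,-0.05,0,100],[0,0,0,1,-0.05,0,100],[0,0,0,1,-0.05,0,100]]'|grep pos
python3 -m pendant '[[0,0,0,0.3,0,0,100],[0,0,0,0.3,0,0,100],[0,0,0,0.3,0,0,100]]'
python3 - <<'E'
from h import *
print(get_obs()['joints'].round(2))
im=snap('top','t3');snap('side','s3')
hsv=cv2.cvtColor(im,cv2.COLOR_RGB2HSV)
y=cv2.inRange(hsv,(22,130,90),(35,255,255));y[:190]=0;y[225:]=0;y[:,:320]=0;y[:,415:]=0
p=np.argwhere(y>0)[:,::-1].mean(0);print('block',p,(y>0).sum(),onz('top',p,.072))
im=np.load('pics/t2.npy');hsv=cv2.cvtColor(im,cv2.COLOR_RGB2HSV)
r=cv2.inRange(hsv,(0,130,80),(8,255,255))|cv2.inRange(hsv,(172,130,80),(180,255,255));r[:190]=0;r[215:]=0;r[:,:280]=0;r[:,300:]=0
p=np.argwhere(r>0)[:,::-1].mean(0);print('button',p,onz('top',p,.066))
g=(im.max(2)<60);g[:195]=0;g[210:]=0;g[:,:250]=0;g[:,280:]=0
p=np.argwhere(g)[:,::-1].mean(0);print('grip',p,g.sum(),onz('top',p,.06))
E
```

```text
clock: 8.3
position: [0.5317, 0.0305, 0.138]
contact_force: [-0.4, -1.4, 0.2]
opening: 0.085
position: [0.5284, 0.1315, 0.1369]
position: [0.5203, 0.2312, 0.1359]
clock: 9.4
position: [0.52, 0.2593, 0.1352]
ee_rot: [[-0.025, 1.0, 0.001], [1.0, 0.025, 0.0], [0.0, 0.001, -1.0]]
contact_force: [-0.5, -0.9, 0.0]
opening: 0.0856
[ 0.22  0.48 -0.96  1.66  0.42  1.22 -0.81]
block [349. 202.] 63 [0.53088746 0.03089238 0.072     ]
button [290. 203.] [0.5268944  0.19268565 0.066     ]
grip [263.94705882 203.97647059] 170 [0.52401904 0.26483522 0.06      ]
```

```bash
python3 -m pendant '[[0,0,0,0.05,0.045,0.5,100],[0,0,0,0.05,0.045,0.9,100],[0,0,0,0.05,0.045,0.9,100],[0,0,0,0.05,0.045,0.9,100]]'|grep -v ee
python3 -m pendant '[[0,0,0,0,0,0.16,60],[0,0,0,0,0,0.16,30],[0,0,0,0,0,0.16,15],[0,0,0,0,0,0.16,10],[0,0,0,0,0,0.16,10],[0,0,0,0,0,0.16,10],[0,0,0,0,0,0.16,10],[0,0,0,0,0,0.16,10]]' 110
```

```text
clock: 9.9
position: [0.5249, 0.2631, 0.0461]
contact_force: [0.5, 0.5, 0.9]
opening: 0.0854
clock: 10.7
position: [0.5256, 0.2634, 0.0313]
ee_rot: [[-0.023, 1.0, 0.002], [1.0, 0.023, -0.0], [-0.0, 0.002, -1.0]]
contact_force: [0.0, -1.4, 6.1]
opening: 0.0223
```

```bash
python3 -m pendant '[[0,0,0,0,0,-0.1,10],[0,0,0,0,0,-0.3,10],[0,0,0,0,0,-0.5,10],[0,0,0,0,0,-0.6,10],[0,0,0,0,0,-0.6,10],[0,0,0,0,0,-0.6,10]]'
python3 - <<'E'
from h import *
im=snap('side','s4'); im2=snap('top','t4')
a=cv2.resize(im[100:300,230:470],None,fx=3,fy=3,interpolation=cv2.INTER_CUBIC)
cv2.imwrite('pics/v4.png',a[:,:,::-1])
hsv=cv2.cvtColor(im2,cv2.COLOR_RGB2HSV)
y=cv2.inRange(hsv,(22,130,90),(35,255,255));y[:190]=0;y[225:]=0;y[:,:320]=0;y[:,415:]=0
t=np.argwhere(y>0)[:,::-1].mean(0)
hsv=cv2.cvtColor(im,cv2.COLOR_RGB2HSV);y=cv2.inRange(hsv,(22,130,90),(35,255,255));y[:150]=0;y[215:]=0;y[:,:300]=0;y[:,400:]=0
q=np.argwhere(y>0)[:,::-1];print('blk',t,onz('top',t,.132),q.mean(0),q.min(0),q.max(0),proj('side',onz('top',t,.132)))
h0=cv2.cvtColor(np.load('pics/t0.npy'),cv2.COLOR_RGB2HSV);k=cv2.inRange(h0,(150,40,60),(178,255,255));k[:230]=0;k[:,:240]=0;k[285:]=0;k[:,280:]=0
b=np.argwhere(k>0)[:,::-1];print('pink',[onz('top',p,0).round(3) for p in(b.min(0),b.max(0))])
print('jars',onz('top',(279,120),.117),onz('top',(329,119),.117),onz('top',(467,270),.117))
E
```

```text
clock: 11.3
position: [0.5253, 0.2631, 0.0909]
ee_rot: [[-0.023, 1.0, 0.002], [1.0, 0.023, -0.0], [-0.001, 0.002, -1.0]]
contact_force: [0.6, 0.9, -2.2]
opening: 0.0224
blk [351.57894737 199.31578947] [0.53065893 0.03011027 0.132     ] [344.46153846 163.11538462] [341 160] [349 165] [[345.82149396 160.80332758]]
pink [array([0.426, 0.321, 0.   ]), array([0.313, 0.247, 0.   ])]
jars [0.74503094 0.22351806 0.117     ] [0.74997903 0.08914807 0.117     ] [ 0.35248097 -0.26951686  0.117     ]
```

View pics/v4.png

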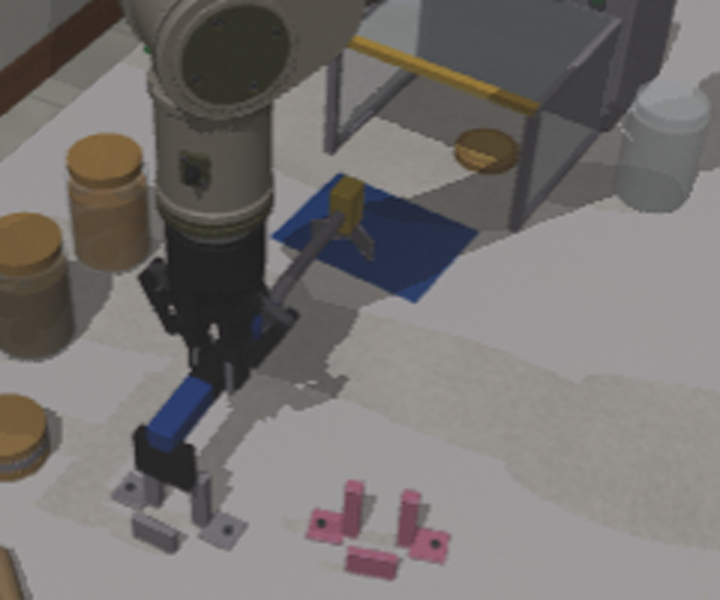

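```bash
python3 -m pendant '[[0,0,0,-0.25,0,0,10],[0,0,0,-0.5,0,0,10],[0,0,0.02,-0.75,0,0,10],[0,0,0.04,-0.9,0,0,10],[0,0,0.061,-1,0,0,10],[0,0,0.061,-1,0,0,10],[0,0,0.061,-1,0,0,10]]'
python3 -m pendant '[[0,0,0,-0.1,-0.026,0.1,10],[0,0,0,-0.3,-0.026,0.2,10],[0,0,0,-0.33,-0.026,0.25,10],[0,0,0,-0.33,-0.026,0.25,10],[0,0,0,-0.33,-0.026,0.25,10]]'
python3 - <<'E'
from h import *
im2=snap('top','t5');snap('side','s5')
hsv=cv2.cvtColor(im2,cv2.COLOR_RGB2HSV)
y=cv2.inRange(hsv,(22,130,90),(35,255,255));y[:190]=0;y[230:]=0;y[:,:350]=0;y[:,417:]=0
t=np.argwhere(y>0)[:,::-1];print(t.min(0),t.max(0));t=t.mean(0)
print('blk',t,onz('top',t,.107))
k=cv2.inRange(hsv,(10,50,60),(24,255,255));k[:203]=0;k[232:]=0;k[:,:430]=0;k[:,455:]=0
p=np.argwhere(k>0)[:,::-1].mean(0);print('lid',p,onz('top',p,.012))
E
```

```text
clock: 12.1
position: [0.5272, 0.1643, 0.0905]
ee_rot: [[0.067, 0.998, 0.001], [0.998, -0.067, 0.0], [0.0, 0.001, -1.0]]
contact_force: [-0.6, 0.1, -2.3]
opening: 0.0224
clock: 12.6
position: [0.5223, 0.1325, 0.0656]
ee_rot: [[0.066, 0.998, 0.001], [0.998, -0.066, 0.001], [0.001, 0.001, -1.0]]
contact_force: [0.1, 0.2, -2.6]
opening: 0.0223
[394 206] [404 214]
blk [399.21518987 210.03797468] [ 0.5068155  -0.09877093  0.107     ]
lid [440.73747017 216.8353222 ] [ 0.49795646 -0.24205677  0.012     ]
```

Block at (0.507,-0.099), lined up with the lid at (0.498,-0.242) to within 1 mm. I need to advance 0.20 m, then lower behind the lid.

```bash
python3 -m pendant '[[0,0,0,-0.25,0,0,10],[0,0,0,-0.5,0,0,10],[0,0,0,-0.75,0,0,10],[0,0,0,-1,0,0,10],[0,0,0,-1,0,0,10],[0,0,0,-1,0,0,10]]' |grep -v ee
python3 -m pendant '[[0,0,0,-0.25,0,0,10],[0,0,0,-0.5,0,0,10],[0,0,0,-0.75,0,0,10],[0,0,0,-0.97,0,0,10],[0,0,0,-0.97,0,0,10],[0,0,0,-0.97,0,0,10]]'
python3 - <<'E'
from h import *
im=snap('side','s6'); im2=snap('top','t6')
a=cv2.resize(im[90:200,330:470],None,fx=4,fy=4,interpolation=cv2.INTER_CUBIC)
b=cv2.resize(im2[150:260,350:490],None,fx=4,fy=4,interpolation=cv2.INTER_CUBIC)[:150*1+290]
cv2.imwrite('pics/v6.png',cv2.resize(np.hstack([a,b]),None,fx=.7,fy=.7)[:,:,::-1])
E
```

```text
clock: 13.3
position: [0.5163, 0.0331, 0.0661]
contact_force: [-0.2, 1.0, -2.2]
opening: 0.0225
clock: 13.9
position: [0.5102, -0.0624, 0.0662]
ee_rot: [[0.065, 0.998, 0.003], [0.998, -0.065, 0.002], [0.002, 0.003, -1.0]]
contact_force: [-0.3, 0.3, -2.8]
opening: 0.0224
```

View pics/v6.png

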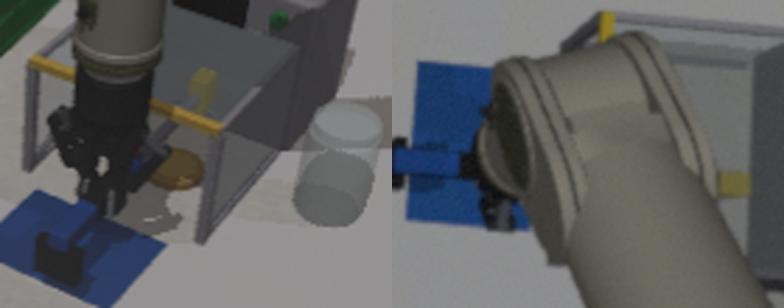

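The block is inside the guard at crop px (200,90) in the side view, beyond the lid at (177,167). The gripper is still outside the mouth. Lowering, then drawing back.

```bash
python3 -m pendant '[[0,0,0,0,0,0.15,10],[0,0,0,0,0,0.3,10],[0,0,0,0,0,0.345,10],[0,0,0,0,0,0.345,10],[0,0,0,0,0,0.345,10]]'
python3 -m pendant '[[0,0,0,0.1,0,0,10],[0,0,0,0.2,0,0,10],[0,0,0,0.3,0,0,10],[0,0,0,0.4,0,0,10],[0,0,0,0.5,0,0,10],[0,0,0,0.5,0,0,10]]'
python3 - <<'E'
from h import *
im=snap('side','s7')
cv2.imwrite('pics/v7.png',cv2.resize(im[90:220,310:470],None,fx=4,fy=4,interpolation=cv2.INTER_CUBIC)[:,:,::-1])
E
```

```text
clock: 14.5
position: [0.5097, -0.0608, 0.0313]
ee_rot: [[0.062, 0.998, 0.001], [0.998, -0.062, 0.002], [0.002, 0.001, -1.0]]
contact_force: [-5.0, 1.4, 9.3]
opening: 0.0225
clock: 15.1
position: [0.5132, -0.0092, 0.0313]
ee_rot: [[0.061, 0.998, 0.002], [0.998, -0.061, 0.003], [0.003, 0.002, -1.0]]
contact_force: [0.6, 4.7, 6.0]
opening: 0.0221
```

View pics/v7.png

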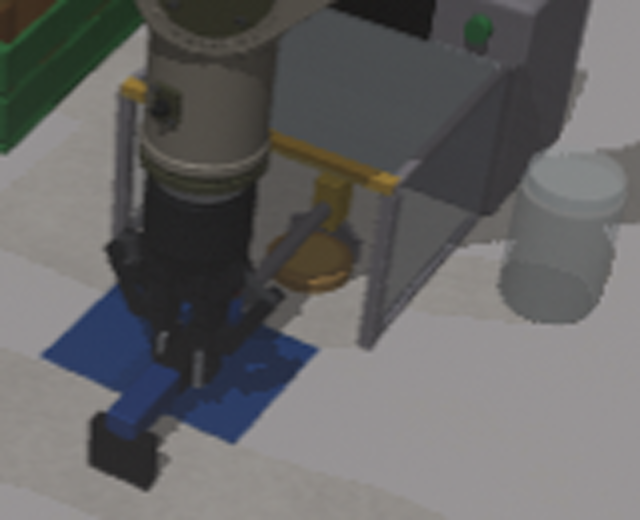

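The lid is seated in the V at crop px (312,262), under the rod. Drawing it out onto the pad.

```bash
python3 -m pendant '[[0,0,0,0.1,0.005,0,10],[0,0,0,0.2,0.01,0,10],[0,0,0,0.3,0.015,0,10],[0,0,0,0.4,0.02,0,10],[0,0,0,0.5,0.03,0,10],[0,0,0,0.6,0.04,0,10],[0,0,0,0.7,0.05,0,10],[0,0,0,0.8,0.05,0,10],[0,0,0,0.8,0.05,0,10]]' |grep -v ee
python3 -m pendant '[[0,0,0,0.1,0.01,0,10],[0,0,0,0.2,0.02,0,10],[0,0,0,0.3,0.03,0,10],[0,0,0,0.4,0.04,0,10],[0,0,0,0.5,0.05,0,10],[0,0,0,0.6,0.05,0,10],[0,0,0,0.63,0.05,0,10],[0,0,0,0.63,0.05,0,10]]'
python3 - <<'E'
from h import *
im=snap('side','s8');im2=snap('top','t8')
a=cv2.resize(im[120:270,250:450],None,fx=3,fy=3,interpolation=cv2.INTER_CUBIC)
cv2.imwrite('pics/v8.png',a[:,:,::-1])
hsv=cv2.cvtColor(im2,cv2.COLOR_RGB2HSV)
k=cv2.inRange(hsv,(10,50,60),(24,255,255));k[:175]=0;k[235:]=0;k[:,:350]=0;k[:,415:]=0
p=np.argwhere(k>0)[:,::-1]
if len(p):
  print(p.min(0),p.max(0),len(p)); (c,r)=cv2.minEnclosingCircle(p.astype(np.float32));print('lid',c,r,onz('top',c,.012))
E
```

```text
clock: 16.05
position: [0.5232, 0.0714, 0.0313]
contact_force: [0.8, 2.8, 3.2]
opening: 0.0225
clock: 16.85
position: [0.5319, 0.1339, 0.0313]
ee_rot: [[0.059, 0.998, 0.002], [0.998, -0.059, 0.004], [0.004, 0.002, -1.0]]
contact_force: [0.8, 1.5, 3.1]
opening: 0.0223
[371 197] [401 219] 314
lid (386.0, 206.5) 15.66055965423584 [ 0.52629512 -0.08268875  0.012     ]
```

View pics/v8.png

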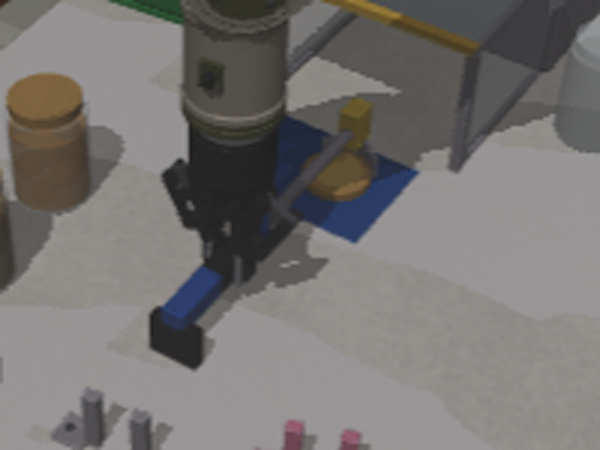

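```bash
python3 -m pendant '[[0,0,0,0.06,0,0,10],[0,0,0,0.11,0,0,10],[0,0,0,0.11,0,0,10],[0,0,0,0.05,0,0,10],[0,0,0,0.03,0,0,10],[0,0,0,0.03,0,-0.1,10],[0,0,0,0.03,0,-0.3,10],[0,0,0,0.03,0,-0.5,10],[0,0,0,0.03,0,-0.5,10]]' |grep -v ee
python3 -m pendant '[[0,0,0,0,-0.2,0,10],[0,0,0,0,-0.4,0,10],[0,0,0,0.06,-0.6,0,10],[0,0,0,0.12,-0.85,0,10],[0,0,0,0.12,-0.87,0,10],[0,0,0,0.12,-0.87,0,10]]'
python3 - <<'E'
from h import *
im=snap('side','s9');im2=snap('top','t9')
a=cv2.resize(im[110:290,240:480],None,fx=3,fy=3,interpolation=cv2.INTER_CUBIC)
b=cv2.resize(im2[160:280,220:440],None,fx=3,fy=3,interpolation=cv2.INTER_CUBIC)
cv2.imwrite('pics/v9.png',cv2.resize(np.hstack([a[:360],b]),None,fx=.58,fy=.58,interpolation=cv2.INTER_AREA)[:,:,::-1])
hsv=cv2.cvtColor(im2,cv2.COLOR_RGB2HSV)
k=cv2.inRange(hsv,(10,50,60),(24,255,255));k[:175]=0;k[235:]=0;k[:,:350]=0;k[:,415:]=0
N,l,s,ce=cv2.connectedComponentsWithStats(k)
for i in range(1,N):
  if s[i,4]>20:print(s[i],ce[i],onz('top',ce[i],.012))
E
```

```text
clock: 17.85
position: [0.5331, 0.1368, 0.0837]
contact_force: [1.3, 0.8, -2.1]
opening: 0.022
clock: 18.45
position: [0.4465, 0.1533, 0.0828]
ee_rot: [[0.059, 0.998, 0.005], [0.998, -0.059, 0.004], [0.004, 0.005, -1.0]]
contact_force: [1.2, -0.6, -2.0]
opening: 0.0222
[365 197  24  23 434] [376.96774194 208.13364055] [ 0.52121722 -0.05630443  0.012     ]
```

View pics/v9.png

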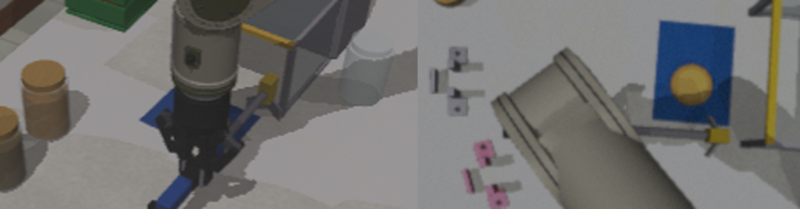

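The lid lies wholly on the pad, centre (0.521,-0.056), about 30 mm or more from every edge. The floor beside the pad is free, so I'm setting the hook down there.

```bash
python3 -m pendant '[[0,0,0,0,0,0.2,10],[0,0,0,0,0,0.4,10],[0,0,0,0,0,0.48,10],[0,0,0,0,0,0.5,10],[0,0,0,0,0,0.515,10],[0,0,0,0,0,0.515,10],[0,0,0,0,0,0.515,10]]'
python3 -m pendant '[[0,0,0,0,0,0,30],[0,0,0,0,0,0,50],[0,0,0,0,0,0,80],[0,0,0,0,0,0,100],[0,0,0,0,0,0,100],[0,0,0,0,0,0,100],[0,0,0,0,0,-0.3,100],[0,0,0,0,0,-0.6,100],[0,0,0,0,0,-1,100],[0,0,0,0,0,-1,100],[0,0,0,0,0,-1,100]]' 20
python3 -m pendant '[[0,0,0,0.5,0,-0.5,100],[0,0,0,1,0,-1,100],[0,0,0,1,0,-1,100],[0,0,0,1,0,-1,100],[0,0,0,1,0,-1,100]]' |grep -v ee
python3 -m pendant '[[0,0,0,0.5,0,0,100],[0,0,0,1,0,0,100],[0,0,0,1,0,0,100],[0,0,0,1,0,0,100],[0,0,0,1,0,0,100]]' |grep -v ee
python3 - <<'E'
from h import *
im=snap('side','s10');im2=snap('top','t10')
a=cv2.resize(im[120:290,250:460],None,fx=1.9,fy=1.9,interpolation=cv2.INTER_CUBIC)
b=cv2.resize(im2[140:310,220:430],None,fx=1.9,fy=1.9,interpolation=cv2.INTER_CUBIC)
cv2.imwrite('pics/v10.png',np.hstack([a,b])[:,:,::-1])
E
```

```text
clock: 19.25
position: [0.4482, 0.1537, 0.0322]
ee_rot: [[0.06, 0.998, 0.006], [0.998, -0.06, 0.005], [0.005, 0.006, -1.0]]
contact_force: [-0.9, 0.1, -1.0]
opening: 0.0223
clock: 20.35
position: [0.4481, 0.153, 0.1328]
ee_rot: [[0.061, 0.998, 0.008], [0.998, -0.061, 0.004], [0.005, 0.008, -1.0]]
contact_force: [-0.3, -0.3, 0.0]
opening: 0.0858
clock: 20.85
position: [0.453, 0.2526, 0.2322]
contact_force: [-0.4, -0.8, -0.5]
opening: 0.0855
clock: 21.35
position: [0.4594, 0.3503, 0.2311]
contact_force: [0.8, -0.3, 0.5]
opening: 0.0856
```

View pics/v10.png

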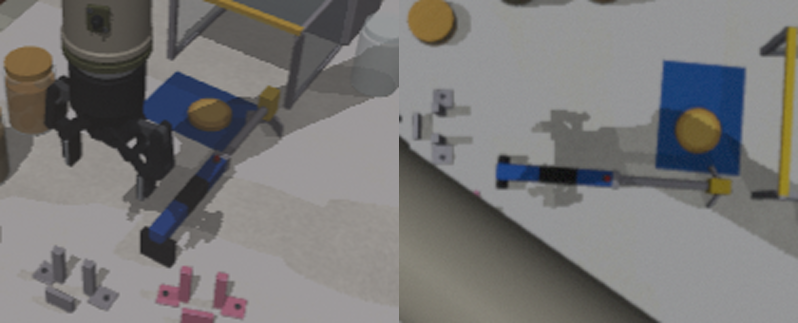

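The hook stands free beside the pad with the red button out, at crop px (215,158) in the side view and (607,178) in the top view. The lid is on the pad at (698,130). One last numeric check, then I hand in.

Run:
```python
from h import *
from station import job_done
im=np.load('pics/t10.npy');hsv=cv2.cvtColor(im,cv2.COLOR_RGB2HSV)
def cen(k,b,z,n):
    m=np.zeros_like(k);x0,y0,x1,y1=b;m[y0:y1,x0:x1]=k[y0:y1,x0:x1];p=np.argwhere(m>0)[:,::-1]
    if len(p): c=p.mean(0);print(n,len(p),c.round(1),onz('top',c,z).round(4))
cen(cv2.inRange(hsv,(22,130,90),(35,255,255)),(378,225,405,250),.072,'block')
cen(cv2.inRange(hsv,(0,110,70),(8,255,255))|cv2.inRange(hsv,(172,110,70),(180,255,255)),(320,222,340,245),.066,'button')
cen(((im.max(2)<60)*255).astype(np.uint8),(285,220,318,245),.06,'grip')
cen(cv2.inRange(hsv,(10,50,60),(24,255,255)),(355,190,405,224),.012,'lid')
a=np.load('pics/s0.npy').astype(int);b=np.load('pics/s10.npy').astype(int)
for n,(x,y,w,h) in dict(stack=(215,230,35,32),bowl=(250,315,80,62),brush=(222,280,35,80),empty=(432,125,38,48),amber=(250,143,32,48),olive=(222,170,33,50)).items():
    print(n,abs(a-b)[y:y+h,x:x+w].mean().round(1))
print(job_done())
```

```text
block 76 [388.4 237.7] [ 0.4346 -0.0763  0.072 ]
button 3 [329.3 233.3] [0.445 0.084 0.066]
grip 167 [303.6 231.8] [0.4485 0.1543 0.06  ]
lid 435 [377.  208.2] [ 0.5211 -0.0564  0.012 ]
stack 6.7
bowl 6.6
brush 7.5
empty 11.6
amber 8.9
olive 4.5
the job is handed in; nothing more can be done
None
```

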